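Press the relay housing home in the bonding nest and hold it

ROBOT

A 6-joint arm with a two-finger parallel gripper is mounted at the origin on the work surface. World frame = base frame: x ahead of the robot, y to its left, z up, the work surface at z = 0. Lengths are in mm, angles in rad, forces in N, time in s.
With the tool pointing down it reaches from about 400 to 925 mm from the base axis. Payload 12.5 kg.
Tool frame: the origin (TCP) lies at the very end of the fingers, on their centre line; the grasp point (between the pads) lies 19 mm behind it; z points along the fingers, y is the line along which they close (so a half turn about z gives the same grasp; the last joint's range is limited). The gripper opens to 95 mm and grips with 3 to 60 N. Pads are 20 mm wide; open, the fingers measure 119 mm over their backs; the gripper's body (75 mm by 180 mm) begins 59 mm behind the grasp point.
Start: joints at [-1.309, 0.491, 1.559, -0, 1.092, -0.106], TCP at [224.751, -583.21, 214.661] pointing down, gripper open.
Joint ranges: [-3.1, 3.1], [-0.84, 2.19], [0.05, 2.79], [-1.13, 4.28], [0.06, 2.93], [-2.69, 2.69]. Speed limits (rad/s): [2.22, 2.22, 2.79, 3.14, 3.14, 3.14].

INTERFACE

Orientations are given as [roll, pitch, yaw] about the fixed x, y, z axes, in that order (R = Rz(yaw) Ry(pitch) Rx(roll)).
In Python, from cell import state, imaging, env, spot_in, mark_of gives the robot as it stands. The module is installed in compiled form; this text tells all that it offers.
- The arm moves only by the tool step_arm, never from a script. Its argument "increments" is a list of rows, each an object with "slide": the shift along the tool's x, y, z in m, a list of three; "roll": the turn about the tool's z in rad. A call has 1 to 5 rows; each row is the pose to reach, as a shift and turn from the pose commanded when the call began, along the tool's axes at that moment; what a row does not reach only later rows make up. A row lasts 1/8 s, in which the tool goes at most 62.5 mm and 10.7 degrees, less where a joint would pass 70% of its speed; a pose out of reach is approached as far as the arm can. A call with a gripper value outside its range is refused whole. "fingers" is the opening, from 0 (shut) to 1 (fully open), set as the call begins (left out, the last holds). The fingers move at their own pace and stop on an object; the grip force is fixed at half the most. Time passes only in rows, so rows that repeat a pose let the fingers close. It gives the time, the measured TCP pose, the force, the opening and the grip force at its end, in the units of the state.
- state(): the state, without advancing time (a new reading comes with each control period).
- imaging.read_camera(name): name is "scene" or "top" or "wrist"; returns a dict with "color" (420x560x3 uint8, red, green, blue), "z_map" (420x560 float32, mm along the optical axis (not along the pixel's ray), 0 where there is no reading), "intrinsics" (3x3 intrinsics, pixels), "distortion" ([k1, k2, p1, p2, k3] as OpenCV has them; the pictures are not rectified), "camera_from_world" (4x4, takes a point from world to camera coordinates). Camera axes: x right, y up, looking along -z (the intrinsics and any distortion apply to the point x, -y, -z); pixel columns grow to the right and rows downward; lengths in mm; the calibration is good to about 2 mm. A picture is of the moment at which its call begins.
- env.job_done(): hands the job in; it is judged then, once.
Trained networks look in the newest picture that a camera, given by its name, has taken for a name from the list of things; names that differ only in an ending like _2 or _b are one class to them, and where a whole thing is asked for, a point or a joint stands for the part that bears it (a point fixed in the world has none). Each returns a list of dicts, best first, with "confidence" (0 to 1); they miss things now and then, are a little off and sometimes report something else, mostly with a low value. They report only what shows in the picture. A call takes as long as a camera call. They do not tell look-alikes from the thing itself.
- spot_in(camera, target): "bbox" ([left, top, right, bottom] in pixels, round what is visible of it).
- mark_of(camera, target): "uv" ([column, row] in pixels: a listed point, or the origin of a listed thing).
The state is a dict: "t": time; "joints": joint angles; "qvel": joint speeds; "tau": joint torques, N m; "eef_pos": TCP position; "tcp_rot": TCP orientation; "ft_force": force on the tool from outside, world axes, zero at the start; "moment": the same for the moment, N m; "opening": opening from 0.0 (shut) to 1.0 (fully open); "grip_force": force on a finger pad.
Only numpy, scipy, OpenCV 4.12 (cv2) and the standard library are available. Lean on these libraries where they do the work, as an engineer would, in place of code of your own. Each camera call takes 0.05 s, during which the arm holds its last target. There are 200 camera calls.

TASK

Pick up the dark housing that has one tower and load it into the bonding nest, lengthwise along the fence with its end up against the stop block. Then press it diagonally, down and into the fence at once, until the sprung lifter under it and the sprung kicker in the fence are pushed fully in and the housing bears firmly on both bed plate and fence. Finish while still holding it pressed there (do not let go); leave everything else on the bench where it is.

Things in the scene. Friction and masses are not known exactly. Their poses are not given: they have to be found in the camera images.
- housing_mid (a point): Centre (32 mm above the underside) of the workpiece: dark grey housing, 0.2 kg, upright on the bench. Base 80 (its y) x 50 (x) x 28 mm high; one tower centred on it, 50 (y) x 24 mm thick (x), rising to 64 mm above the underside, 13 mm ledges along both sides. Same after a half turn. z up. The tower can be pinched across its 24 mm, clear above fence and stop block.
- seat (a point): Point on the top of the nest's bed plate (12 mm above the bench) under the middle of the housing when fully home; housing_mid is then 32 mm straight above it. x points square into the fence (its face 25 mm away), y along the fence to the stop block (its face 40 mm away), z up. The nest is fixed to the bench.
- bed: The nest's bed plate, bare aluminium, 130 (x) x 170 (y) x 12 mm thick, lying on the bench; origin at the centre of its underside, axes as seat; the seat is at (22, 18, 12) mm in it.
- fence: The nest's fence: straight dark steel bar 18 mm thick (x), 170 mm long (y), along the +x edge of the bed plate, top 24 mm above the plate. The stop block, dark steel, 20 mm thick (y), 77 mm long (x), 20 mm high above the plate, stands square to it near its +y end. Origin and axes as the bed's.
- lifter (a joint): Sprung steel pad, 30 (x) x 44 (y) mm, in the bed plate at the seat: at 0 it stands 6 mm above the plate and carries the housing's weight without sinking; 0.006 m is flush. It pushes up with 3 N at 0, 5 N when flush.
- kicker (a joint): Sprung steel nose, 16 mm wide (y) and 10 mm high, in the fence opposite the seat, 12 mm above the plate: at 0 it stands 6 mm out of the fence towards -x; 0.006 m is flush. It pushes with 2 N at 0, 4 N when flush. The housing rubs on plate and fence (friction about 0.6): let the push into the fence lead or keep up with the push down, or it stalls short; ending with some 12 N sideways and 17 N down seats both.
- flat_housing: Bystander: a housing of the same base, 80 x 50 x 28 mm, without a tower; origin under its centre.
- twin_housing: Bystander: a longer housing, 120 (y) x 50 x 64 mm, with two towers; origin under its centre. The three housings stand in a loose row in the middle, in any order.
- driver: Bystander: a screwdriver about 180 mm long lying beyond the row of housings.
- bracket: Bystander: a steel angle bracket, 50 x 90 x 44 mm, towards the far edge.
- pot: Bystander: a closed pot with a brush on it, 88 mm across, body 89 mm high, brush to 160 mm, towards the far edge.
There are look-alikes about, which are no part of the job. Leave any green or turquoise look-alike of the part that bears housing_mid alone.

How it is judged:
By the outcome, as a careful person would: the job done as asked, in the order asked, and still so for the second after the job is handed in, while the arm keeps its last pose, push and grip.
It also fails if it takes over 58 s, if anything falls off the work surface, if the arm or the gripper's body presses on something with over 40 N, if the wrist force passes 120 N, or if a joint passes its speed limit or range.

## Working session

There is one attempt and no reset: what is moved stays moved. The work goes in short steps, Python scripts to look and compute and a tool call to move; the robot and the scene stay as the last step left them, time stands still between calls to the robot, and variables do not carry over. Pictures are saved under pics/ and viewed, at most 10 in all, crops included, and the job is handed in when it is done.

Besides the shell and the picture viewer there is one more tool, called after "Emit:" by a JSON object that holds its "api" and its "payload", one argument or row to a line. step_arm: Moves the arm, as the interface text tells. Its arguments: {"type":"object","properties":{"increments":{"type":"array"},"fingers":{"type":"number"}},"required":["increments"]}

```bash
mkdir -p pics
cat > h.py <<'E'
import numpy as np, cv2
from cell import state, imaging, env, spot_in, mark_of
def cam(n):
    d=imaging.read_camera(n); return d
def px2w(d,uv,z=None,depth=None):
    """pixels -> world, on plane z (mm) or with given depth"""
    uv=np.atleast_2d(np.array(uv,float))
    p=cv2.undistortPoints(uv[:,None],np.array(d["intrinsics"],float),np.array(d["distortion"],float))[:,0]
    r=np.c_[p[:,0],-p[:,1],-np.ones(len(p))]
    T=np.linalg.inv(np.array(d["camera_from_world"],float)); R,o=T[:3,:3],T[:3,3]
    r=r@R.T
    s=np.asarray(depth)[:,None] if depth is not None else ((z-o[2])/r[:,2])[:,None]
    return o+s*r
def cloud(d):
    v,u=np.nonzero(d["z_map"]>0)
    return np.c_[u,v],px2w(d,np.c_[u,v],depth=d["z_map"][v,u])
def save(d,n,roi=None,s=1):
    im=d["color"][:,:,::-1]
    if roi: im=im[roi[1]:roi[3],roi[0]:roi[2]]
    cv2.imwrite("pics/"+n,cv2.resize(im,None,fx=s,fy=s,interpolation=cv2.INTER_CUBIC))
E
python3 - <<'E'
from h import *
np.set_printoptions(precision=1,suppress=True)
print(state())
for c in("top","scene"):
    d=cam(c); save(d,c+"1.png",s=1.4)
    print(c,np.linalg.inv(d["camera_from_world"])[:3,3])
    for t in("housing_mid","seat","flat_housing","twin_housing","bed","fence","lifter","kicker"):
        z={"housing_mid":32,"seat":12}.get(t,0)
        for f in mark_of(c,t)[:3]: print(t,np.round(f["uv"]),round(f["confidence"],2),px2w(d,f["uv"],z)[0])
    for f in spot_in(c,"housing_mid")[:4]:print("box",np.round(f["bbox"]),f["confidence"])
E
```

```text
{'t': 0.0, 'joints': array([-1.3,  0.5,  1.6, -0. ,  1.1, -0.1]), 'qvel': array([ 0., -0.,  0., -0., -0.,  0.]), 'tau': array([  0. , -61.3, -25.8,   0.1,   0. ,  -0. ]), 'eef_pos': array([ 224.7, -583. ,  214.1]), 'tcp_rot': array([-3.1, -0. ,  0.4]), 'ft_force': array([-0.6,  0.7, -0.3]), 'moment': array([-0., -0., -0.]), 'grip_force': 0.0, 'opening': 0.9962039541927726}
top [457.8  -6.3 980.9]
housing_mid [238. 170.] 0.96 [698.8 107.4  32. ]
housing_mid [299. 177.] 0.86 [684.  -41.6  32. ]
housing_mid [218. 293.] 0.81 [404.9 141.9  32. ]
seat [141. 223.] 0.97 [568.1 337.3  12. ]
flat_housing [292. 275.] 0.63 [450.7 -29.    0. ]
twin_housing [263. 226.] 0.66 [567.6  43.5   0. ]
bed [143. 230.] 0.8 [551.4 336.7   0. ]
bed [364. 153.] 0.16 [ 755.8 -204.7    0. ]
fence [186. 150.] 0.61 [755.4 242.3   0. ]
fence [300. 176.] 0.46 [693.5 -44.    0. ]Traceback (most recent call last):
  File "<stdin>", line 9, in <module>
ValueError: it knows: bed, bracket, driver, fence, flat_housing, housing_mid, pot, seat, twin_housing
```

View pics/top1.png

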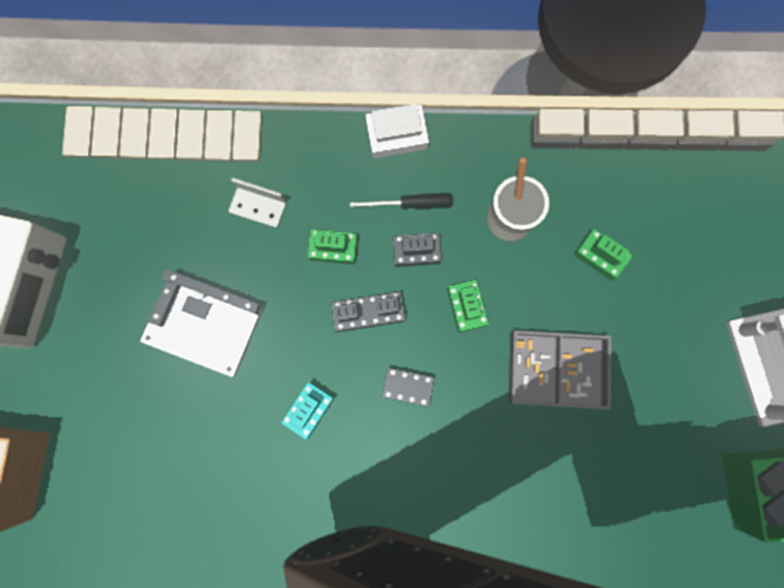

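Run:
```python
from h import *
d=cam("top"); save(d,"crop.png",(120,130,330,320),3.5)
```

```text
(no output)
```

View pics/crop.png

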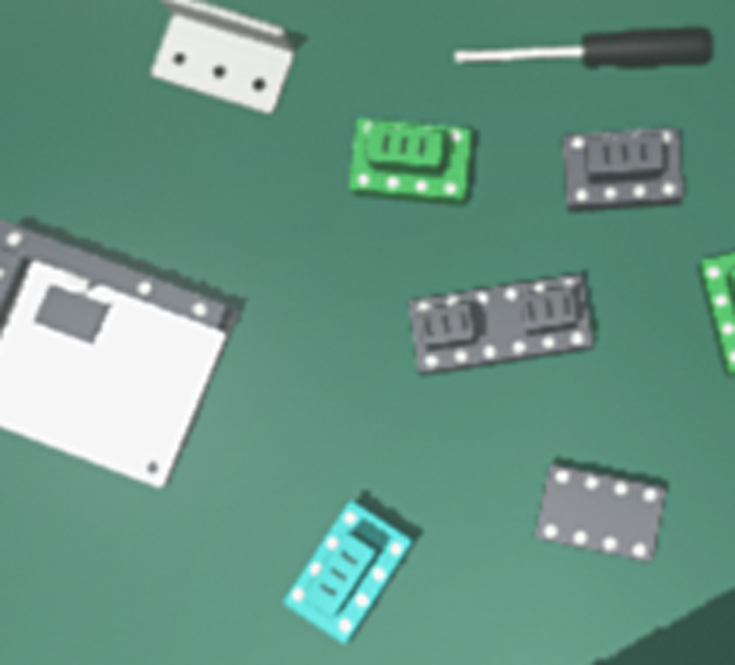

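The dark single-tower part is at top pixel (298,178). The other one-tower parts are green at (238,175), (334,218) and (432,181), and turquoise at (219,293). The dark ones that don't fit are the twin at (263,222), with two towers, and the flat one at (292,275), with none. The crop confirms (298,178). The nest is on the left, with its fence on the far side (+x) and the stop block at its left end (+y).

```bash
cat >> h.py <<'E'
def rect(P,c,r,z0,z1,q=1):
    """min-area rectangle of cloud points near c in a height band: centre, size, angle of long side"""
    m=(np.hypot(*(P[:,:2]-c).T)<r)&(P[:,2]>z0)&(P[:,2]<z1)
    Q=P[m]; (cx,cy),(w,h),a=cv2.minAreaRect(Q[:,:2].astype(np.float32))
    if w<h: w,h,a=h,w,a+90
    return dict(n=m.sum(),c=np.round([cx,cy],1),size=np.round([w,h],1),ang=round((a+90)%180-90,2),z=np.round(np.percentile(Q[:,2],[10,50,90]),1))
E
python3 - <<'E'
from h import *
np.set_printoptions(precision=1,suppress=True)
for c in("top","scene"):
    d=cam(c); uv,P=cloud(d); print(c)
    for nm,cc,r,a,b in(("tower",(684,-42),45,50,75),("base",(684,-42),55,18,34),("whole",(684,-42),55,14,75),("bed",(551,336),130,7,16),("fence",(580,330),140,30,45),("fence_stop",(580,330),140,25,45)):
        try: print(nm,rect(P,cc,r,a,b))
        except Exception as e: print(nm,e)
    for t,z in(("housing_mid",32),("seat",12),("bed",0)):
        for f in mark_of(c,t)[:4]: print(t,np.round(f["uv"]),round(f["confidence"],2),px2w(d,f["uv"],z)[0])
s=state(); print(s["tcp_rot"],np.linalg.inv(imaging.read_camera("wrist")["camera_from_world"]))
E
```

```text
top
tower {'n': np.int64(244), 'c': array([684.9, -37.4]), 'size': array([49.9, 25. ]), 'ang': -84.76, 'z': array([61.1, 64.4, 66.7])}
base {'n': np.int64(419), 'c': array([684.7, -37.3]), 'size': array([79.7, 51.2]), 'ang': -84.05, 'z': array([25.6, 28.4, 30.8])}
whole {'n': np.int64(708), 'c': array([684.7, -37.3]), 'size': array([79.7, 51.2]), 'ang': -84.05, 'z': array([26.2, 30.1, 65.3])}
bed {'n': np.int64(2615), 'c': array([535.4, 325.9]), 'size': array([210.5, 177.5]), 'ang': -69.3, 'z': array([10.7, 12.9, 14.9])}
fence {'n': np.int64(833), 'c': array([566.3, 322.8]), 'size': array([171.2,  93.9]), 'ang': 71.56, 'z': array([32.2, 35.9, 38.7])}
fence_stop {'n': np.int64(881), 'c': array([568. , 320.9]), 'size': array([171. ,  94.3]), 'ang': 73.35, 'z': array([31.4, 35.8, 38.6])}
housing_mid [296. 176.] 0.92 [686.6 -33.8  32. ]
housing_mid [432. 178.] 0.86 [ 686.3 -359.8   32. ]
housing_mid [333. 216.] 0.8 [ 589.8 -123.4   32. ]
housing_mid [218. 293.] 0.78 [405.6 141.9  32. ]
seat [138. 221.] 0.61 [572.8 345.8  12. ]
bed [144. 231.] 0.58 [548.3 332.9   0. ]
scene
tower {'n': np
[... 498 characters left out ...]
, 14.9])}
fence {'n': np.int64(1371), 'c': array([565.4, 321.7]), 'size': array([170.9,  96.7]), 'ang': 70.65, 'z': array([32.1, 35.7, 38.6])}
fence_stop {'n': np.int64(1532), 'c': array([565.5, 321.7]), 'size': array([171. ,  96.7]), 'ang': 70.71, 'z': array([29.9, 35.2, 38.5])}
housing_mid [397. 230.] 0.9 [400.1 137.6  32. ]
housing_mid [239. 235.] 0.81 [686.7 -39.9  32. ]
housing_mid [280. 278.] 0.77 [679.1 107.2  32. ]
housing_mid [177. 156.] 0.68 [ 676.8 -362.9   32. ]
seat [398. 342.] 0.94 [576.7 339.5  12. ]
bed [404. 333.] 0.63 [546.2 325.8   0. ]
[3.1 0.  0.4] [[   0.4    0.9    0.3  299.8]
 [  -0.9    0.3    0.1 -553.5]
 [   0.    -0.3    1.   385.8]
 [   0.     0.     0.     1. ]]
```

```bash
cat >> h.py <<'E'
from scipy.spatial.transform import Rotation as Ro
def inc(x,y,z,yawdeg,frm=None):
    """slide (m) and roll from the current (or given) pose to world target, tool down"""
    s=state(); p=np.array(s["eef_pos"]); R=Ro.from_euler("xyz",s["tcp_rot"])
    if frm is not None: p=np.array(frm[:3],float); R=Ro.from_euler("ZX",[np.radians(frm[3]),np.pi])
    yaw=np.degrees(np.arctan2(*R.as_matrix()[[1,0],0]))
    roll=-((yawdeg-yaw+180)%360-180)
    print("at",np.round(p,2),"yaw",round(yaw,2),"slide",np.round(R.inv().apply(np.array([x,y,z])-p)/1000,4),"roll",round(np.radians(roll),4))
E
python3 - <<'E'
from h import *
print(state()["tcp_rot"])
inc(685,-38,190,95.5); inc(630,-38,190,95.5)
E
```

```text
[ 3.14147892e+00 -1.03883996e-05  3.67741643e-01]
at [ 224.73 -583.22  214.67] yaw 21.07 slide [ 0.6255 -0.3433  0.0246] roll -1.299
at [ 224.73 -583.22  214.67] yaw 21.07 slide [ 0.5742 -0.3631  0.0246] roll -1.299
```

Emit:
{"api": "step_arm", "payload": {
  "increments": [
    {"slide": [0.625, -0.343, 0.025], "roll": -1.3},
    {"slide": [0.625, -0.343, 0.025], "roll": -1.3},
    {"slide": [0.625, -0.343, 0.025], "roll": -1.3},
    {"slide": [0.625, -0.343, 0.025], "roll": -1.3},
    {"slide": [0.625, -0.343, 0.025], "roll": -1.3}
  ]
}}

```text
t: 1.48
eef_pos: [427.3, -343.0, 203.9]
tcp_rot: [3.141, 0.0, 1.311]
ft_force: [0.8, -0.1, 0.9]
opening: 1.003
grip_force: 0.0
```

Run:
```python
from h import *
inc(685,-38,190,95.5)
```

```text
at [ 427.32 -342.99  203.86] yaw 75.13 slide [0.3609 0.1708 0.0138] roll -0.3556
```

Emit:
{"api": "step_arm", "payload": {
  "increments": [
    {"slide": [0.361, 0.171, 0.014], "roll": -0.356},
    {"slide": [0.361, 0.171, 0.014], "roll": -0.356},
    {"slide": [0.361, 0.171, 0.014], "roll": -0.356},
    {"slide": [0.361, 0.171, 0.014], "roll": -0.356},
    {"slide": [0.361, 0.171, 0.014], "roll": -0.356}
  ]
}}

```text
t: 2.1
eef_pos: [630.5, -105.5, 192.8]
tcp_rot: [3.141, 0.0, 1.661]
ft_force: [-0.7, -0.6, 0.8]
opening: 1.002
grip_force: 0.0
```

Run:
```python
from h import *
d=cam("wrist"); save(d,"w1.png"); uv,P=cloud(d)
for nm,a,b in(("tower",50,75),("base",20,34),("whole",14,75)): print(nm,rect(P,(685,-38),58 if nm!="tower" else 45,a,b))
inc(685,-38,120,95.5)
```

```text
tower {'n': np.int64(1309), 'c': array([682.6, -39.1]), 'size': array([49.5, 24.1]), 'ang': -84.97, 'z': array([63.5, 65. , 66. ])}
base {'n': np.int64(1868), 'c': array([682.7, -39. ]), 'size': array([79.5, 50.5]), 'ang': -84.8, 'z': array([27.9, 29. , 30.1])}
whole {'n': np.int64(3314), 'c': array([682.7, -39. ]), 'size': array([79.5, 50.5]), 'ang': -84.8, 'z': array([28.2, 30. , 65.5])}
at [ 633.89 -100.24  192.3 ] yaw 95.35 slide [0.0571 0.0566 0.0725] roll -0.0025
```

View pics/w1.png

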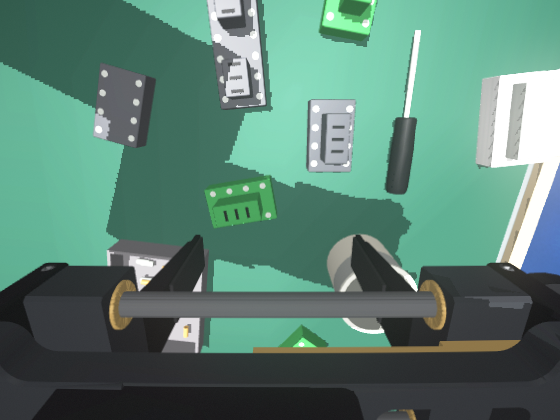

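Emit:
{"api": "step_arm", "payload": {
  "increments": [
    {"slide": [0.057, 0.054, 0.09], "roll": 0.0},
    {"slide": [0.057, 0.054, 0.09], "roll": 0.0},
    {"slide": [0.057, 0.054, 0.09], "roll": 0.0},
    {"slide": [0.057, 0.054, 0.09], "roll": 0.0},
    {"slide": [0.057, 0.054, 0.09], "roll": 0.0}
  ],
  "fingers": 0.55
}}

```text
t: 2.78
eef_pos: [678.1, -46.7, 104.4]
tcp_rot: [3.139, 0.001, 1.66]
ft_force: [1.4, -0.2, -0.7]
opening: 0.566
grip_force: 0.0
```

Run:
```python
from h import *
inc(682.7,-39,32,95.2)
```

```text
at [678.13 -46.68 104.4 ] yaw 95.13 slide [0.0073 0.0051 0.0724] roll -0.0013
```

Emit:
{"api": "step_arm", "payload": {
  "increments": [
    {"slide": [0.007, 0.005, 0.03], "roll": 0.0},
    {"slide": [0.007, 0.005, 0.03], "roll": 0.0},
    {"slide": [0.007, 0.005, 0.03], "roll": 0.0}
  ]
}}

```text
t: 3.15
eef_pos: [682.6, -38.9, 74.2]
tcp_rot: [3.14, 0.0, 1.661]
ft_force: [0.7, -0.2, 0.2]
opening: 0.552
grip_force: 0.0
```

Run:
```python
from h import *
inc(682.7,-39,32,95.2)
```

```text
at [682.56 -38.89  74.2 ] yaw 95.16 slide [-0.0001  0.0001  0.0422] roll -0.0008
```

Emit:
{"api": "step_arm", "payload": {
  "increments": [
    {"slide": [0, 0, 0.03], "roll": 0},
    {"slide": [0, 0, 0.042], "roll": 0},
    {"slide": [0, 0, 0.042], "roll": 0},
    {"slide": [0, 0, 0.042], "roll": 0}
  ]
}}

```text
t: 3.65
eef_pos: [682.8, -38.4, 31.8]
tcp_rot: [3.14, 0.0, 1.661]
ft_force: [-0.7, -0.5, 0.4]
opening: 0.549
grip_force: 0.0
```

Emit:
{"api": "step_arm", "payload": {
  "increments": [
    {"slide": [0, 0, 0], "roll": 0},
    {"slide": [0, 0, 0], "roll": 0},
    {"slide": [0, 0, 0], "roll": 0},
    {"slide": [0, 0, 0], "roll": 0},
    {"slide": [0, 0, 0], "roll": 0}
  ],
  "fingers": 0.1
}}

```text
t: 4.28
eef_pos: [682.5, -38.2, 31.0]
tcp_rot: [3.141, 0.0, 1.661]
ft_force: [1.4, 0.6, 1.8]
opening: 0.251
grip_force: 30.0
```

Emit:
{"api": "step_arm", "payload": {
  "increments": [
    {"slide": [0, 0, -0.05], "roll": 0},
    {"slide": [0, 0, -0.1], "roll": 0},
    {"slide": [0, 0, -0.15], "roll": 0},
    {"slide": [0, 0, -0.15], "roll": 0}
  ]
}}

```text
t: 4.78
eef_pos: [683.4, -38.4, 184.6]
tcp_rot: [3.136, 0.002, 1.661]
ft_force: [-0.2, -0.3, -2.2]
opening: 0.248
grip_force: 30.0
```

Run:
```python
from h import *
inc(531,219,190,71)
print(state()["grip_force"],state()["ft_force"])
```

```text
at [683.37 -38.35 184.57] yaw 95.19 slide [ 0.2701 -0.1284 -0.0066] roll 0.4222
29.999558329582214 [-0.18383275 -0.29787755 -2.18255621]
```

Emit:
{"api": "step_arm", "payload": {
  "increments": [
    {"slide": [0.05, -0.024, 0], "roll": 0.1},
    {"slide": [0.105, -0.05, 0], "roll": 0.2},
    {"slide": [0.16, -0.076, 0], "roll": 0.3},
    {"slide": [0.215, -0.102, 0], "roll": 0.4},
    {"slide": [0.27, -0.128, 0], "roll": 0.422}
  ]
}}

```text
t: 5.4
eef_pos: [528.5, 220.3, 179.3]
tcp_rot: [-3.14, 0.001, 1.237]
ft_force: [0.4, 0.6, -1.9]
opening: 0.25
grip_force: 30.0
```

Emit:
{"api": "step_arm", "payload": {
  "increments": [
    {"slide": [0, 0, 0], "roll": 0},
    {"slide": [0, 0, 0], "roll": 0},
    {"slide": [0, 0, 0], "roll": 0}
  ]
}}

```text
t: 5.78
eef_pos: [530.7, 218.1, 180.1]
tcp_rot: [-3.141, 0.001, 1.238]
ft_force: [0.7, 0.6, -2.4]
opening: 0.253
grip_force: 30.0
```

Run:
```python
from h import *
np.set_printoptions(precision=2,suppress=True)
d=cam("wrist"); save(d,"w2.png"); uv,P=cloud(d); np.savez("w2.npz",uv=uv,P=P)
for f in mark_of("wrist","seat"): print("seat",f,px2w(d,f["uv"],12))
s=state(); print(s["eef_pos"],s["tcp_rot"],s["ft_force"],s["moment"])
for nm,a,b in(("fence",33,39),("fs",29,39),("bed",9,15)): print(nm,rect(P,(566,322),140,a,b))
```

```text
seat {'uv': [280.1, 72.5], 'confidence': 0.65} [[572.79 337.97  12.  ]]
[530.81 218.09 180.31] [-3.14  0.    1.24] [-0.09  0.78 -2.48] [ 0.   -0.06  0.06]
fence {'n': np.int64(3959), 'c': array([562.4, 319.2]), 'size': array([162.6,  95.4]), 'ang': 70.9, 'z': array([33.5, 36.7, 37.9])}
fs {'n': np.int64(5048), 'c': array([562.2, 319.9]), 'size': array([163.3,  95.6]), 'ang': 70.55, 'z': array([32.2, 36.1, 37.8])}
bed {'n': np.int64(13568), 'c': array([537.9, 331.9]), 'size': array([170.8, 113. ]), 'ang': 70.27, 'z': array([12.1, 13.1, 14. ])}
```

View pics/w2.png

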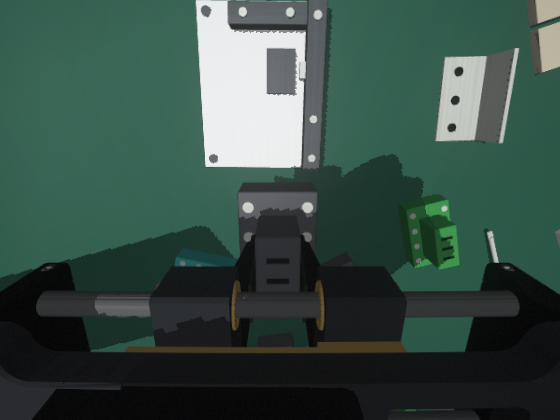

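Run:
```python
from h import *
D=np.load("w2.npz");P=D["P"]
c0=np.array([573,339.]); 
best=None
m=(np.hypot(*(P[:,:2]-c0).T)<170)
Q=P[m]
def loc(Q,yaw):
    a=np.radians(yaw); R=np.array([[np.cos(a),-np.sin(a)],[np.sin(a),np.cos(a)]]); return (Q[:,:2]-c0)@R
# inner fence edge: per 5-mm y bin, min x of points z>33 clear of stop block
F=Q[Q[:,2]>33]; L=loc(F,-19); k=(L[:,1]<30)&(L[:,1]>-95)&(L[:,0]>0)&(L[:,0]<60); L=L[k]
e=[];o=[]
for y in range(-90,30,5):
    b=L[(L[:,1]>=y)&(L[:,1]<y+5)]
    if len(b)>5: e.append((b[:,1].mean(),b[:,0].min())); o.append((b[:,1].mean(),b[:,0].max()))
for n,v in(("in",e),("out",o)):
    v=np.array(v); p=np.polyfit(v[:,0],v[:,1],1); print(n,"yaw",-19-np.degrees(np.arctan(p[0])),p, np.round(v[:,1],1))
# stop block face
S=Q[(Q[:,2]>28)&(Q[:,2]<36)]; L=loc(S,-19); k=(L[:,1]>25)&(L[:,0]<15)&(L[:,0]>-50); L=L[k]
s=[]
for x in range(-45,15,5):
    b=L[(L[:,0]>=x)&(L[:,0]<x+5)]
    if len(b)>5: s.append((b[:,0].mean(),b[:,1].min(),b[:,1].max()))
print(np.round(s,1))
# bed left edge
B=Q[(Q[:,2]>9)&(Q[:,2]<16)]; L=loc(B,-19); g=[(y,L[(abs(L[:,1]-y)<3),0].min()) for y in range(-80,50,10)]
g=np.array(g);p=np.polyfit(g[:,0],g[:,1],1);print("left",-19-np.degrees(np.arctan(p[0])),p,np.round(g[:,1],1))
# held housing
t=np.array([530.8,218.1]); H=P[(np.hypot(*(P[:,:2]-t).T)<60)&(P[:,2]>165)&(P[:,2]<187)]
Lh=(H[:,:2]-t); a=np.radians(-19);R=np.array([[np.cos(a),-np.sin(a)],[np.sin(a),np.cos(a)]]);Lh=Lh@R
print("held",np.round([Lh.min(0),Lh.max(0)],1),np.percentile(H[:,2],[5,50,95]),len(H))
for y in range(15,46,3):
    b=Lh[abs(Lh[:,1]-y)<1.5]; print(y,np.round([b[:,0].min(),b[:,0].max()],1) if len(b) else None,end=" ")
```

```text
in yaw -22.26094955814762 [ 0.05697584 26.15098438] [ 2.6 24.5 24.5 24.7 25.2 25.1 24.9 24.9 25.  25.5 25.5 25.4 25.3 25.3
 25.4 25.8 25.7 25.7 25.7 25.7 26.2 26.1 25.9 26. ]
out yaw -19.793337656862796 [1.38472391e-02 4.33320374e+01] [41.8 41.9 42.7 42.4 42.3 42.  43.  42.7 42.5 42.2 43.3 42.9 42.8 43.5
 43.3 43.2 42.9 43.8 43.7 43.4 44.1 43.7 42.6 43.4]
[[-42.5  40.   59.7]
 [-37.4  40.1  59.4]
 [-32.5  39.8  60.3]
 [-27.4  40.   59.5]
 [-22.3  39.9  59.6]
 [-17.4  39.6  59.5]
 [-12.6  39.3  59.9]
 [ -7.8  39.6  59.5]
 [ -2.5  39.7  59.3]
 [  2.7  39.5  59.6]
 [  7.5  39.4  58.9]
 [ 12.3  39.2  58.8]]
left -19.60064751524669 [ 1.04836608e-02 -8.64508645e+01] [-87.3 -86.6 -87.  -87.3 -86.5 -87.  -86.6 -86.9 -87.2 -86.3 -86.7 -86.1
 -85.1]
held [[-27.3  -5. ]
 [ 22.8  38.2]] [171.15676046 178.16112174 180.16583106] 3435
15 [-26.8  22.4] 18 [-26.7  22.3] 21 [-27.2  22.1] 24 [-27.3  22.8] 27 [-27.   22.6] 30 [-26.8  22.5] 33 [-26.8  22.4] 36 [-26.6  22.3] 39 [-26.1  21.7] 42 None 45 None
```

Run:
```python
from h import *
inc(559.6,334.9,75,70.25)
```

```text
at [530.81 218.09 180.31] yaw 70.92 slide [ 0.1198 -0.0109  0.1053] roll 0.0117
```

Emit:
{"api": "step_arm", "payload": {
  "increments": [
    {"slide": [0.04, -0.004, 0.03], "roll": 0.012},
    {"slide": [0.08, -0.008, 0.065], "roll": 0.012},
    {"slide": [0.12, -0.011, 0.105], "roll": 0.012},
    {"slide": [0.12, -0.011, 0.105], "roll": 0.012},
    {"slide": [0.12, -0.011, 0.105], "roll": 0.012}
  ]
}}

```text
t: 6.5
eef_pos: [559.4, 335.4, 75.8]
tcp_rot: [-3.142, 0.0, 1.227]
ft_force: [0.9, -0.7, -1.1]
opening: 0.251
grip_force: 30.0
```

Run:
```python
from h import *
inc(559.6,334.9,51,70.25)
print(state()["ft_force"])
```

```text
at [559.35 335.39  75.79] yaw 70.28 slide [-0.0004  0.0004  0.0248] roll 0.0006
[ 0.8622937  -0.69726372 -1.1432878 ]
```

Emit:
{"api": "step_arm", "payload": {
  "increments": [
    {"slide": [0, 0, 0.012], "roll": 0},
    {"slide": [0, 0, 0.024], "roll": 0},
    {"slide": [0, 0, 0.024], "roll": 0},
    {"slide": [0, 0, 0.024], "roll": 0}
  ]
}}

```text
t: 7.0
eef_pos: [559.2, 336.0, 51.9]
tcp_rot: [3.141, -0.0, 1.227]
ft_force: [-0.3, -0.3, -2.4]
opening: 0.251
grip_force: 30.0
```

Emit:
{"api": "step_arm", "payload": {
  "increments": [
    {"slide": [0.003, 0, 0], "roll": 0},
    {"slide": [0.005, 0, 0], "roll": 0},
    {"slide": [0.005, 0, 0], "roll": 0},
    {"slide": [0.005, 0, 0], "roll": 0}
  ]
}}

```text
t: 7.5
eef_pos: [560.6, 340.9, 51.7]
tcp_rot: [3.142, 0.0, 1.227]
ft_force: [-0.3, -0.3, -1.9]
opening: 0.252
grip_force: 30.0
```

Emit:
{"api": "step_arm", "payload": {
  "increments": [
    {"slide": [0.001, 0, 0], "roll": 0},
    {"slide": [0.002, 0, 0], "roll": 0},
    {"slide": [0.002, 0, 0], "roll": 0}
  ]
}}

```text
t: 7.88
eef_pos: [561.4, 342.8, 51.7]
tcp_rot: [3.142, 0.0, 1.227]
ft_force: [0.6, 0.3, -2.3]
opening: 0.248
grip_force: 30.0
```

Emit:
{"api": "step_arm", "payload": {
  "increments": [
    {"slide": [0.001, 0, 0], "roll": 0},
    {"slide": [0.001, 0, 0], "roll": 0},
    {"slide": [0.001, 0, 0], "roll": 0}
  ]
}}

```text
t: 8.25
eef_pos: [561.7, 343.6, 51.7]
tcp_rot: [3.142, 0.0, 1.227]
ft_force: [-0.5, 0.0, -2.8]
opening: 0.251
grip_force: 30.0
```

Emit:
{"api": "step_arm", "payload": {
  "increments": [
    {"slide": [0.001, 0, 0], "roll": 0},
    {"slide": [0.001, 0, 0], "roll": 0},
    {"slide": [0.001, 0, 0], "roll": 0}
  ]
}}

```text
t: 8.62
eef_pos: [562.0, 344.6, 51.7]
tcp_rot: [3.142, 0.0, 1.227]
ft_force: [-0.6, 0.5, -2.4]
opening: 0.251
grip_force: 30.0
```

Emit:
{"api": "step_arm", "payload": {
  "increments": [
    {"slide": [0.0005, 0, 0], "roll": 0},
    {"slide": [0.001, 0, 0], "roll": 0},
    {"slide": [0.001, 0, 0], "roll": 0}
  ]
}}

```text
t: 9.0
eef_pos: [562.1, 344.9, 51.7]
tcp_rot: [-3.141, 0.001, 1.227]
ft_force: [-1.8, -4.5, 0.5]
opening: 0.256
grip_force: 30.0
```

Emit:
{"api": "step_arm", "payload": {
  "increments": [
    {"slide": [0.0005, 0, 0], "roll": 0},
    {"slide": [0.001, 0, 0], "roll": 0},
    {"slide": [0.001, 0, 0], "roll": 0}
  ]
}}

```text
t: 9.38
eef_pos: [562.1, 345.0, 51.8]
tcp_rot: [-3.141, 0.003, 1.227]
ft_force: [-4.4, -10.0, 3.0]
opening: 0.254
grip_force: 30.0
```

Emit:
{"api": "step_arm", "payload": {
  "increments": [
    {"slide": [-0.0013, 0.002, 0], "roll": 0},
    {"slide": [-0.0013, 0.004, 0], "roll": 0},
    {"slide": [-0.0013, 0.005, 0.001], "roll": 0},
    {"slide": [-0.0013, 0.005, 0.001], "roll": 0}
  ]
}}

```text
t: 9.88
eef_pos: [566.8, 343.2, 50.4]
tcp_rot: [-3.141, 0.001, 1.227]
ft_force: [-2.2, -4.8, -2.0]
opening: 0.253
grip_force: 30.0
```

Emit:
{"api": "step_arm", "payload": {
  "increments": [
    {"slide": [0, 0.001, 0.001], "roll": 0},
    {"slide": [0, 0.002, 0.001], "roll": 0},
    {"slide": [0, 0.002, 0.001], "roll": 0},
    {"slide": [0, 0.002, 0.001], "roll": 0}
  ]
}}

```text
t: 10.38
eef_pos: [568.4, 342.6, 49.3]
tcp_rot: [-3.141, 0.001, 1.227]
ft_force: [-2.7, -3.3, -1.9]
opening: 0.252
grip_force: 30.0
```

Emit:
{"api": "step_arm", "payload": {
  "increments": [
    {"slide": [-0.0003, 0.001, 0], "roll": 0},
    {"slide": [-0.0003, 0.002, 0.001], "roll": 0},
    {"slide": [-0.0003, 0.002, 0.001], "roll": 0}
  ]
}}

```text
t: 10.75
eef_pos: [570.6, 341.8, 48.7]
tcp_rot: [-3.141, 0.0, 1.227]
ft_force: [-4.6, -3.0, -0.5]
opening: 0.248
grip_force: 30.0
```

Emit:
{"api": "step_arm", "payload": {
  "increments": [
    {"slide": [0, 0.001, 0.0005], "roll": 0},
    {"slide": [0, 0.002, 0.0015], "roll": 0},
    {"slide": [0, 0.002, 0.0015], "roll": 0}
  ]
}}

```text
t: 11.12
eef_pos: [572.1, 341.3, 47.4]
tcp_rot: [-3.141, 0.001, 1.227]
ft_force: [-5.5, -2.8, 3.4]
opening: 0.249
grip_force: 30.0
```

Emit:
{"api": "step_arm", "payload": {
  "increments": [
    {"slide": [-0.0002, 0.001, 0.0005], "roll": 0},
    {"slide": [-0.0002, 0.002, 0.0015], "roll": 0},
    {"slide": [-0.0002, 0.002, 0.0015], "roll": 0}
  ]
}}

```text
t: 11.5
eef_pos: [573.9, 340.6, 46.0]
tcp_rot: [-3.141, 0.0, 1.227]
ft_force: [-6.3, -2.4, 2.3]
opening: 0.251
grip_force: 30.0
```

Emit:
{"api": "step_arm", "payload": {
  "increments": [
    {"slide": [-0.0001, 0.001, 0.0005], "roll": 0},
    {"slide": [-0.0001, 0.0015, 0.001], "roll": 0},
    {"slide": [-0.0001, 0.0015, 0.001], "roll": 0}
  ]
}}

```text
t: 11.88
eef_pos: [575.2, 340.1, 45.1]
tcp_rot: [-3.141, 0.0, 1.227]
ft_force: [-7.5, -1.5, 3.9]
opening: 0.249
grip_force: 30.0
```

Emit:
{"api": "step_arm", "payload": {
  "increments": [
    {"slide": [0, 0.0005, 0.0005], "roll": 0},
    {"slide": [0, 0.001, 0.001], "roll": 0},
    {"slide": [0, 0.001, 0.001], "roll": 0}
  ]
}}

```text
t: 12.25
eef_pos: [576.1, 339.9, 44.2]
tcp_rot: [-3.141, 0.0, 1.227]
ft_force: [-8.0, -1.6, 4.3]
opening: 0.25
grip_force: 30.0
```

Emit:
{"api": "step_arm", "payload": {
  "increments": [
    {"slide": [0, 0.0005, 0.0005], "roll": 0},
    {"slide": [0, 0.001, 0.001], "roll": 0},
    {"slide": [0, 0.001, 0.001], "roll": 0}
  ]
}}

```text
t: 12.62
eef_pos: [576.2, 339.8, 43.5]
tcp_rot: [-3.139, 0.001, 1.227]
ft_force: [-12.4, -1.0, 9.4]
opening: 0.252
grip_force: 30.0
```

Emit:
{"api": "step_arm", "payload": {
  "increments": [
    {"slide": [0, 0.0003, 0.0005], "roll": 0},
    {"slide": [0, 0.0005, 0.001], "roll": 0},
    {"slide": [0, 0.0005, 0.001], "roll": 0}
  ]
}}

```text
t: 13.0
eef_pos: [576.3, 339.8, 43.0]
tcp_rot: [-3.139, 0.001, 1.227]
ft_force: [-16.8, 0.2, 15.3]
opening: 0.249
grip_force: 30.0
```

Run:
```python
from h import *
s=state(); print(s["eef_pos"],s["tcp_rot"],s["ft_force"],s["moment"],s["opening"])
```

```text
[576.26779041 339.75713551  43.02402839] [-3.13876193e+00  7.06753111e-04  1.22734509e+00] [-16.83484176   0.23686629  15.27467326] [-0.04089852  2.98520259  0.03765361] 0.24903516873270373
```

Emit:
{"api": "step_arm", "payload": {
  "increments": [
    {"slide": [0, 0, 0.0005], "roll": 0},
    {"slide": [0, 0, 0.001], "roll": 0},
    {"slide": [0, 0, 0.001], "roll": 0},
    {"slide": [0, 0, 0.001], "roll": 0}
  ]
}}

```text
t: 13.5
eef_pos: [576.2, 339.8, 43.0]
tcp_rot: [-3.139, 0.0, 1.227]
ft_force: [-20.4, -1.9, 24.5]
opening: 0.252
grip_force: 30.0
```

Run:
```python
from h import *
s=state(); print(s["eef_pos"],s["tcp_rot"],s["ft_force"],s["moment"],s["opening"])
d=cam("wrist"); save(d,"w3.png")
d=cam("scene"); save(d,"s3.png",(300,250,500,400),4)
```

```text
[576.24430901 339.77114009  43.00282853] [-3.13908718e+00  4.29051590e-04  1.22744504e+00] [-20.42325453  -1.87367184  24.52829017] [-0.31613794  3.44787067 -0.02340314] 0.25194175708918637
```

View pics/s3.png

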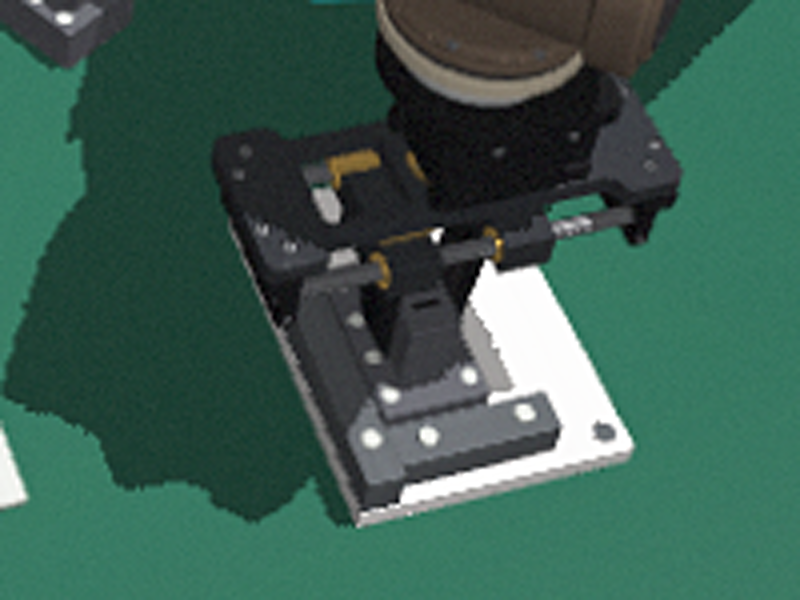

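View pics/w3.png

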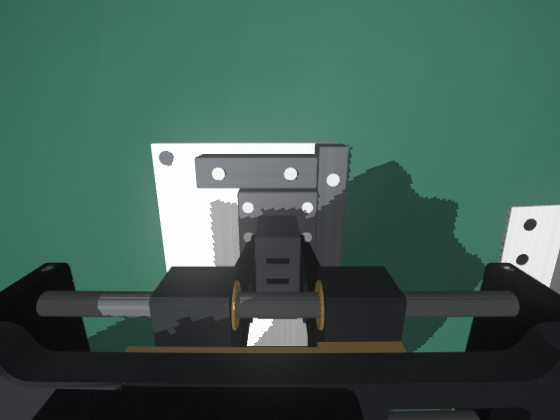

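The wrist view shows the housing's end tight on the stop block at row 188 and its side tight on the fence at column 317. The scene crop shows the same. The TCP stopped moving at z = 43.0 while the load rose, so the housing is bearing on the plate.

Emit:
{"api": "step_arm", "payload": {
  "increments": [
    {"slide": [0, 0, 0], "roll": 0},
    {"slide": [0, 0, 0], "roll": 0},
    {"slide": [0, 0, 0], "roll": 0},
    {"slide": [0, 0, 0], "roll": 0}
  ]
}}

```text
t: 14.1
eef_pos: [576.3, 339.7, 43.0]
tcp_rot: [-3.139, 0.0, 1.227]
ft_force: [-20.0, -1.4, 24.1]
opening: 0.249
grip_force: 30.0
```

Run:
```python
from h import *
s=state(); print(s["eef_pos"],s["ft_force"],s["grip_force"])
d=cam("wrist"); uv,P=cloud(d); t=s["eef_pos"][:2]
a=np.radians(-19.7);R=np.array([[np.cos(a),-np.sin(a)],[np.sin(a),np.cos(a)]]);L=(P[:,:2]-t)@R
def h(x0,x1,y0,y1):
    m=(L[:,0]>x0)&(L[:,0]<x1)&(L[:,1]>y0)&(L[:,1]<y1); return np.round(np.percentile(P[m,2],[10,50,90]),1) if m.sum()>5 else None
print("ledge L,R",h(-22,-15,28,36),h(10,18,28,36),"stop",h(-20,15,45,55),"fence",h(28,36,20,50),"bed",h(-60,-45,0,40))
```

```text
[576.25810535 339.7496922   42.99389637] [-20.03594272  -1.38415949  24.08642636] 30.00403493642807
ledge L,R [126.3 141.3 145.9] [126.3 140.3 145.7] stop [32.4 33.3 34.7] fence [ 37.6 146.  164.4] bed [ 13.4 159.1 167.9]
```

Run:
```python
from h import *
s=state(); d=cam("wrist"); uv,P=cloud(d); P=P[P[:,2]<60]; t=s["eef_pos"][:2]
a=np.radians(-19.7);R=np.array([[np.cos(a),-np.sin(a)],[np.sin(a),np.cos(a)]]);L=(P[:,:2]-t)@R
def h(x0,x1,y0,y1):
    m=(L[:,0]>x0)&(L[:,0]<x1)&(L[:,1]>y0)&(L[:,1]<y1); return m.sum(),np.round(np.median(P[m,2]),2)
for n,b in dict(L=(-24,-15,26,36),R=(10,18,26,36),end=(-10,10,33,37),stop=(-20,15,45,55),fence=(29,36,20,50),bed=(-70,-50,0,40)).items(): print(n,h(*b))
```

```text
L (np.int64(222), np.float64(41.34))
R (np.int64(198), np.float64(41.19))
end (np.int64(217), np.float64(41.12))
stop (np.int64(889), np.float64(33.22))
fence (np.int64(505), np.float64(37.36))
bed (np.int64(1334), np.float64(13.17))
```

The ledge top is 28 mm above the plate in the depth image (41.2 against 13.2) and level across its width, so the lifter is flush. The fence contact is firm.

```bash
python3 -c "
from cell import env; print(env.job_done())"
```

```text
the job is handed in; nothing more can be done
None
```

I loaded the dark single-tower housing into the nest against the stop block and fence. I handed the job in at about 14 s, still gripping it and pressing about 24 N down and 18 N into the fence. Depth readings show it level on the bed plate; no verdict came back.

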